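Refill the sloping can rack in the ward pantry

TASK

Load the two lying drink cans into the grey sloping can rack so that they dispense in order: the slim can first, then the stout one. Set each crosswise in the open upper end of the lane so that it rolls down under the wire guard: the slim can must end up against the front stop and the stout can right behind it. Leave the bottles, the cup and the carton where they are.

Things in the scene. Friction and masses are not known exactly. Their poses are not given: they have to be found in the camera images.
- slim_can_center (a point): Centre (half-way up) of the slim can: a rigid closed drink can of bare metal with a white paper band, 48 mm in diameter, 104 mm long, about 0.2 kg, lying on the bench. The x axis runs along the can's length (level); y and z turn as it rolls. It rolls freely.
- stout_can_center (a point): Centre (half-way up) of the stout can: the same look and the same 104 mm length, but 64 mm in diameter, about 0.34 kg, lying on the bench. The x axis runs along the can's length (level); it rolls freely.
- rack: Fixed can rack: one grey lane, inside 150 mm wide and 292 mm long, sloping 10 degrees. Origin on the bench under the lane's middle, where the floor is 50 mm up. z up; x uphill along the lane, from the front stop (low end, -x) to the loading end; y across: cans in the lane lie along y. Above the floor: slick steel side walls (4 mm) 36 mm, front stop 38 mm, back edge 24 mm.
- rack_load (a point): Lane floor in the middle of the open loading length, at [69, 0, 62] mm in the rack's frame, axes as the rack's: set a can here. The floor is open from above 80 mm uphill (where it is 14 mm higher) and 85 mm downhill of here; farther down, steel wires and hoops 80 mm above the floor bar the way. A released can rolls down by itself once the downhill finger is lifted away.
- rack_front (a point): Where the centre of the slim can rests when it lies against the front stop: [-118.4, 0, 53.5] mm in the rack's frame. Axes as the rack's.
- rack_behind (a point): Where the centre of the stout can rests when it lies against the slim can: [-65.2, 0, 71.0] mm in the rack's frame. Axes as the rack's.
- pill_bottle: Bystander: a white plastic bottle with an orange cap lying on the bench, 44 mm in diameter, 135 mm long along its x axis; origin on its axis near the middle.
- water_bottle: Bystander: an upright clear water bottle, 64 mm in diameter, 190 mm tall; origin under its base.
- paper_cup: Bystander: an upright paper cup, 72 mm across the rim, 85 mm tall; origin under its base.
- carton: Bystander: a small cardboard carton 50 x 90 x 70 mm (x, y, z); origin under its base.
Not all that is in view belongs to the job. Leave any pink or yellow look-alike of the part that bears slim_can_center alone. What is shaped like the part that bears stout_can_center but turquoise or yellow is not meant.

How it is judged:
By the outcome, as a careful person would: the job done as asked, in the order asked, and still so for the second after the job is handed in, with the robot touching nothing.
It also fails if it takes over 67 s, if anything falls off the work surface, if the arm or the gripper's body presses on something with over 40 N, if the wrist force passes 120 N, or if a joint passes its speed limit or range.

ROBOT

A 6-joint arm with a two-finger parallel gripper is mounted at the origin on the work surface. World frame = base frame: x ahead of the robot, y to its left, z up, the work surface at z = 0. Lengths are in m, angles in rad, forces in N, time in s.
With the tool pointing down it reaches from about 0.35 to 0.85 m from the base axis. Payload 8.1 kg.
Tool frame: the origin (TCP) lies at the centre of the arm's flange, where the gripper is bolted on; the fingertips stand 186 mm ahead of it and the grasp point (between the pads) lies 167 mm ahead of it; z points along the fingers, y is the direction in which the jaws open and shut (so a half turn about z gives the same grasp; the last joint's range is limited). The gripper opens to 93 mm and grips with 3 to 60 N. Pads are 15 mm wide; open, the fingers measure 128 mm over their backs; the gripper's body (75 mm by 188 mm) begins 65 mm behind the grasp point.
Start: joints at [-1.293, 0.13, 1.488, -0, 1.523, -0.085], TCP at [0.213, -0.561, 0.405] pointing down, gripper open.
Joint ranges: [-2.96, 2.96], [-0.89, 2.26], [0.02, 2.5], [-1.34, 4.48], [0, 2.73], [-2.66, 2.66]. Speed limits (rad/s): [2.39, 2.39, 2.79, 3.14, 3.14, 3.14].

INTERFACE

Orientations are given as a rotation vector (axis times angle).
In Python, from plant import robot, viewer, order gives the robot as it stands.
- The arm moves only by the tool apply_moves, never from a script. Its argument "deltas" is a list of rows, each a list of 3 entries, a list of its own where there are three numbers: the finger opening in mm, from 0 to 93, then the shift along the tool's x, y, z in mm, then the turn about the tool's z in rad. In form: [[grip, [dx, dy, dz], yaw], ...]. A call has 1 to 5 rows; each row shifts and turns the commanded pose from where the row before left it, along the tool's axes as they then stand; what a row does not reach is not made up. A row lasts 1/8 s, in which the tool goes at most 62.5 mm and 10.7 degrees, less where a joint would pass 70% of its speed; a pose out of reach is approached as far as the arm can. A call is refused whole if a number of a shift passes 62.5 or a number of a turn 0.188, either way. A call with a gripper value outside its range is refused whole. The fingers move at their own pace and stop on an object; "grip_force" is the grip in N (left out, the last holds). Time passes only in rows, so rows that do not move let the fingers close. It gives the time, the measured TCP pose, the force and the opening at its end, in the units of the state.
- robot.read_state(): the state, without advancing time (a new reading comes with each control period).
- viewer.read_camera(name): name is "side" or "top" or "wrist"; returns the picture (420x560x3 uint8, blue, green, red); there is no depth.
- viewer.get_calibration(name): a dict with "fx", "fy", "cx", "cy" (pixels), "R" (3x3) and "t" (3): a world point X has camera coordinates R X + t. Camera axes: x right, y down, z forward; pixel columns grow to the right and rows downward; lengths in m; the calibration is good to about 2 mm. The wrist camera is an equidistant fisheye: a pixel r from the principal point sees the ray r / f radians off the axis. A picture is of the moment at which its call begins: read the wrist's pose just before it. get_calibration takes no time and is no camera call; for the wrist camera it gives the pose at the moment of the call.
- order.close_job(): hands the job in, once; it reports no verdict.
The state is a dict: "t": time; "q": joint angles; "dq": joint speeds; "joint_torque": joint torques, N m; "tool_pos": TCP position; "orientation": TCP orientation; "force": force on the tool from outside, world axes, zero at the start; "wrist_torque": the same for the moment, N m; "opening": finger opening in m.
Only numpy, scipy, OpenCV 4.12 (cv2) and the standard library are available. Lean on these libraries where they do the work, as an engineer would, in place of code of your own. Each camera call takes 0.05 s, during which the arm holds its last target. There are 200 camera calls.

## Working session

There is one attempt and no reset: what is moved stays moved. The work goes in short steps, Python scripts to look and compute and a tool call to move; the robot and the scene stay as the last step left them, time stands still between calls to the robot, and variables do not carry over. Pictures are saved under pics/ and viewed, about 8 in all and at most 12, crops included, and the job is handed in when it is done.

Besides the shell and the picture viewer there is one more tool, called after "Emit:" as name(argument=value, ...), one argument or row to a line, values as JSON. apply_moves: Moves the arm, as the interface text tells. Its arguments: {"type":"object","properties":{"deltas":{"type":"array"},"grip_force":{"type":"number"}},"required":["deltas"]}

```bash
mkdir -p pics; ls
python3 - <<'E'
from plant import robot, viewer
import cv2
for n in ["top","side"]:
    im=viewer.read_camera(n); cv2.imwrite(f"pics/{n}0.png",im)
    c=viewer.get_calibration(n); print(n,c)
s=robot.read_state();print(s)
E
```

```text
pics
top {'fx': 473.7626429980349, 'fy': 473.7626429980349, 'cx': 274.54293784311994, 'cy': 213.18396743395704, 'R': array([[-0.02413631, -0.9996299 , -0.01255032],
       [-0.99421708,  0.02531588, -0.10436233],
       [ 0.10464142,  0.00995882, -0.99446015]]), 't': array([-0.14693387,  0.54111924,  1.24769923])}
side {'fx': 450.8098413098418, 'fy': 450.8098413098418, 'cx': 277.52165386857286, 'cy': 211.54487679984115, 'R': array([[-0.99136796, -0.13028627,  0.0146645 ],
       [-0.08840414,  0.58166669, -0.80860903],
       [ 0.0968208 , -0.80292549, -0.58816357]]), 't': array([0.49848729, 0.19353902, 1.1122089 ])}
{'t': 0.1, 'q': array([-1.29334348e+00,  1.31089676e-01,  1.48914678e+00,  3.74766939e-05,
        1.52298039e+00, -8.54007751e-02]), 'dq': array([-0.0019407 , -0.00348611, -0.00338594, -0.00054108,  0.00083282,
        0.00118923]), 'joint_torque': array([ 1.89248989e-03, -5.61341608e+01, -4.93094766e+01,  7.71121262e-02,
        2.91631103e-02, -1.00229001e-04]), 'tool_pos': array([ 0.21293975, -0.56073441,  0.40380264]), 'orientation': array([-3.08843729e+00, -5.66552294e-01,  1.85988068e-04]), 'force': array([0.03030778, 0.297408  , 0.83931539]), 'wrist_torque': array([-0.00627974,  0.01730794, -0.00732959]), 'opening': 0.09309970922216414}
```

View pics/top0.png

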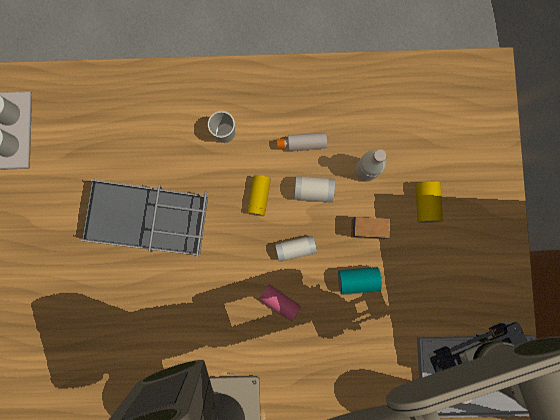

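View pics/side0.png

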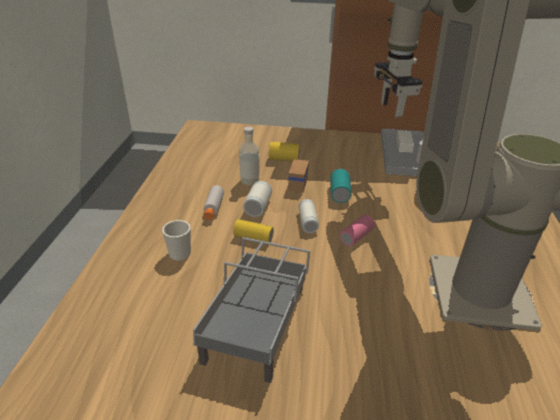

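The top view shows the slim can at about (296,248), the stout can at (315,189), and the rack centred near (145,218). The rack's wire guard is on the right (-y), and its open end is on the left (+y). I'll enlarge this area.

Run:
```python
import cv2
im=cv2.imread("pics/top0.png")
a=cv2.resize(im[165:275,70:220],None,fx=5,fy=5,interpolation=cv2.INTER_CUBIC);cv2.imwrite("pics/rackc.png",a)
a=cv2.resize(im[165:275,235:395],None,fx=5,fy=5,interpolation=cv2.INTER_CUBIC);cv2.imwrite("pics/cansc.png",a)
```

```text
(no output)
```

View pics/rackc.png

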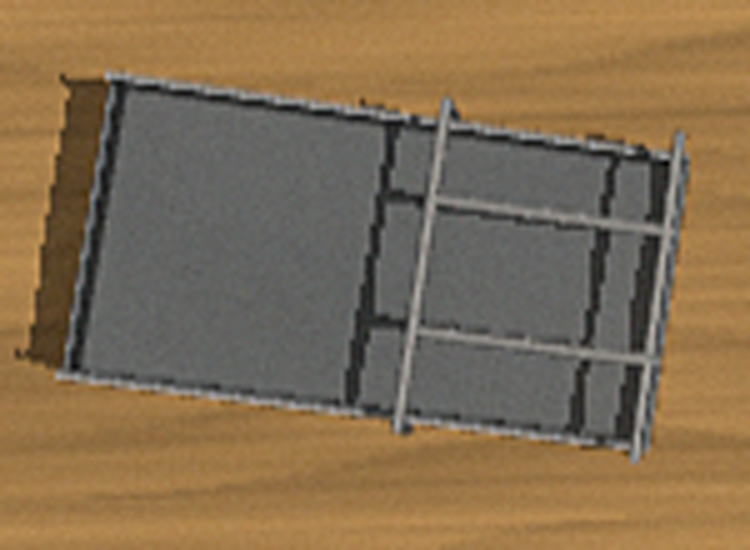

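View pics/cansc.png

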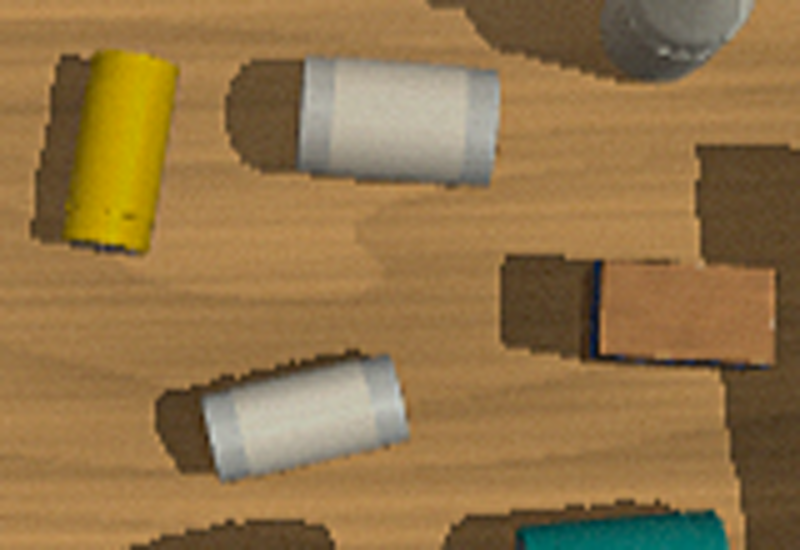

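```bash
cat > h.py <<'E'
import numpy as np
from scipy.optimize import least_squares
from plant import robot, viewer
def proj(c,X):
    p=np.atleast_2d(X)@c["R"].T+c["t"]; return np.c_[c["fx"]*p[:,0]/p[:,2]+c["cx"],c["fy"]*p[:,1]/p[:,2]+c["cy"]]
def can_sil(c,x,y,yaw,r,z=None,h=.052):
    C=np.array([x,y,r if z is None else z]); a=np.array([np.cos(yaw),np.sin(yaw),0]); cam=-c["R"].T@c["t"]
    n=np.cross(a,cam-C); n/=np.linalg.norm(n)
    return proj(c,[C+s*h*a+q*r*n for s,q in((1,1),(1,-1),(-1,1),(-1,-1))])
def pose(p): # rack -> world
    x,y,w=p; c,s=np.cos(w),np.sin(w); return np.array([[c,-s,0],[s,c,0],[0,0,1]]),np.array([x,y,0])
def toworld(p,X):
    R,t=pose(p); return np.atleast_2d(X)@R.T+t
def lane(s,y,h): # along floor from middle, across, normal height
    a=np.radians(10); return [s*np.cos(a)-h*np.sin(a),y,.05+s*np.sin(a)+h*np.cos(a)]
E
python3 - <<'E'
from h import *
c=viewer.get_calibration("top")
px=lambda P,o:np.array(o)+(np.array(P)+.5)/5-.5
def fitcan(P,r,g):
    P=px(P,(235,165))
    f=lambda v:(can_sil(c,*v,r)-P).ravel()
    s=least_squares(f,g);print("can",s.x,np.round(s.fun,1)); return s.x
# right end = -y ; a = -y dir yaw=-pi/2 ; order (right,q1),(right,-1),(left,1),(left,-1)
for g in (-1.6,):
    for name,P,r,x0 in(("stout",dict(ru=(498,69),rl=(490,187),lu=(304,57),ll=(299,170)),.032,(.6,-.2)),("slim",dict(ru=(390,354),rl=(409,439),lu=(203,400),ll=(225,481)),.024,(.45,-.2))):
        v=fitcan([P["ru"],P["rl"],P["lu"],P["ll"]],r,[*x0,g])
# rack: x uphill = +y world -> yaw ~ pi/2 ; rack y = -x world
obj=[lane(.148,-.077,.036),lane(.148,.077,.036)]
pxs=[(110,76),(60,376)]
obj+=[lane(-.148,-.077,.036),lane(-.148,.077,.036)]; pxs+=[(682,158),(643,446)]
P=px(pxs,(70,165))
s=least_squares(lambda v:(proj(c,toworld(v,obj))-P).ravel(),[.5,.1,1.5]);print("rack",s.x,np.round(s.fun,1))
for h,u in(((-.015),(425,265)),((-.148),(658,297))):
    print("hoop",proj(c,toworld(s.x,lane(h,0,.08))),px(u,(70,165)))
for n,q in(("load",[.069,0,.062]),("front",[-.1184,0,.0535]),("behind",[-.0652,0,.071])): print(n,toworld(s.x,q))
print(viewer.get_calibration("wrist"))
E
```

```text
can [ 0.60029638 -0.26852397 -1.68131697] [ -1.9  23.8   1.9 -23.5  -1.5  23.    1.5 -23.3]
can [ 0.44194918 -0.21526069 -1.3659719 ] [  4.3  17.2  -3.6 -17.3   3.9  16.8  -4.6 -16.9]
rack [0.52982332 0.17785384 1.42486142] [-0.9 -0.2 -0.8 -0.1  1.  -0.2  0.8  0.4]
hoop [[149.68504006 216.84964514]] [154.6 217.6]
hoop [[203.24297182 223.93156109]] [201.2 224. ]
load [[0.53985712 0.2461204  0.062     ]]
front [[0.51260589 0.06071239 0.0535    ]]
behind [[0.5203421  0.11334689 0.071     ]]
{'fx': 325.19226210127806, 'fy': 325.19226210127806, 'cx': 277.0099752084109, 'cy': 206.76411505090496, 'R': array([[ 0.35640284, -0.93433158, -0.00122808],
       [-0.89009895, -0.33992925,  0.30359837],
       [-0.284079  , -0.10711021, -0.95279931]]), 't': array([-0.59959991, -0.0368287 ,  0.39089051])}
```

Run:
```python
from h import *
import cv2
c=viewer.get_calibration("top");cs=viewer.get_calibration("side")
im=cv2.imread("pics/side0.png"); o=np.array((190,170)); im=cv2.resize(im[170:370,190:350],None,fx=4,fy=4,interpolation=cv2.INTER_CUBIC)[:600]
px=lambda P,o:np.array(o)+(np.array(P)+.5)/5-.5
dr=lambda P,col:cv2.polylines(im,[np.int32(np.round((P-o+.5)*4*16-8))],True,col,1,cv2.LINE_AA,4)
for n,P,r,g in(("stout",[(490,187),(498,69),(299,170),(304,57)],.032,[.6,-.27,-1.68]),("slim",[(409,439),(390,354),(225,481),(203,400)],.024,[.442,-.215,-1.36])):
    P=px(P,(235,165)); s=least_squares(lambda v:(can_sil(c,*v,r)-P).ravel(),g); print(n,s.x,np.round(s.fun,1))
    dr(can_sil(cs,*s.x,r)[[0,1,3,2]],(0,0,255))
pxs=[(110,76),(60,376),(682,158),(643,446)]; P=px(pxs,(70,165))
obj=[lane(a,b,.036) for a in(.146,-.146) for b in(-.077,.077)]
s=least_squares(lambda v:(proj(c,toworld(v,obj))-P).ravel(),[.5,.1,1.5]);print("rack",s.x,np.round(s.fun,1))
dr(proj(cs,toworld(s.x,np.array(obj)))[[0,1,3,2]],(0,0,255))
dr(proj(cs,toworld(s.x,[lane(-.015,-.077,.08),lane(-.015,.077,.08),lane(-.146,.077,.08),lane(-.146,-.077,.08)])),(0,255,0))
cv2.imwrite("pics/sidec.png",im)
```

```text
stout [ 0.60021921 -0.26855089 -1.66657633] [-0.1 -0.   0.1 -0.2 -0.4  0.7  0.3 -0.4]
slim [ 0.4417904  -0.21528445 -1.36185481] [ 0.6  0.1  0.1 -0.3 -0.5  0.8 -0.2 -0.6]
rack [0.52981307 0.17796023 1.42507121] [-0.2 -0.1 -0.   0.   0.2 -0.3 -0.   0.3]
```

View pics/sidec.png

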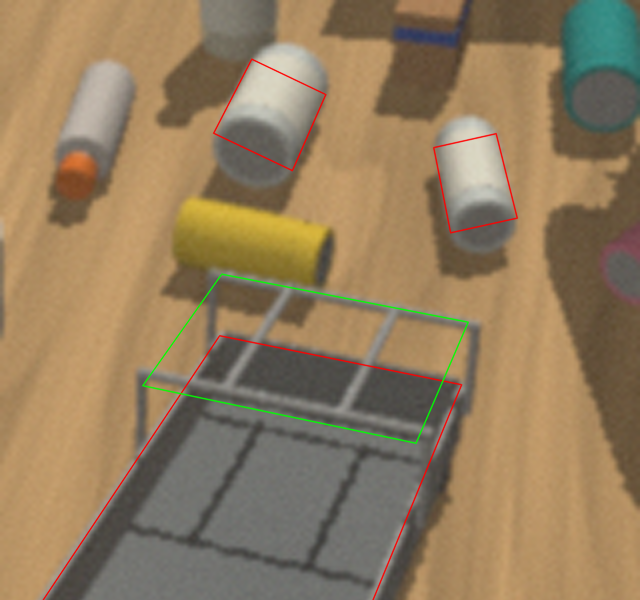

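```bash
cat >> h.py <<'E'
from scipy.spatial.transform import Rotation as Ro
RACK=(.5298,.1780,1.4251)
SLIM=(.4418,-.2153,-1.3619+np.pi/2); STOUT=(.6002,-.2686,-1.6666+np.pi/2)
def plan(x,y,zg,jaw,turn=None,tcp=None,vmax=60):
    """rows to bring grasp point to x,y,zg with jaw direction angle jaw"""
    s=robot.read_state(); R=Ro.from_rotvec(s["orientation"]).as_matrix()
    j=np.arctan2(R[1,1],R[0,1]); d=(jaw-j+np.pi/2)%np.pi-np.pi/2
    if turn: d+=turn*np.pi
    D=(np.array([x,y,zg+.167])-s["tool_pos"])*1e3
    n=int(max(np.ceil(np.linalg.norm(D)/vmax),np.ceil(abs(d)/.18),1))
    print("t",s["t"],"pos",s["tool_pos"].round(4),"tilt",R[:,2].round(3),"jaw",j,"D",D.round(1),"turn",d,"q",s["q"].round(3),"open",s["opening"],"F",s["force"].round(1))
    for i in range(n):
        v=R.T@(D/n); print(v.round(1).tolist(), round(-d/n,3)); R=Ro.from_rotvec([0,0,d/n]).as_matrix()@R
E
python3 - <<'E'
from h import *
plan(SLIM[0],SLIM[1],.20,SLIM[2])
E
```

```text
t 0.1 pos [ 0.2129 -0.5607  0.4038] tilt [-0.     0.002 -1.   ] jaw -1.2079443813465942 D [228.9 345.4 -36.8] turn 1.4168407081414909 q [-1.293  0.131  1.489  0.     1.523 -0.085] open 0.09309970922216414 F [0.  0.3 0.8]
[42.1, -30.2, 4.7] -0.177
[46.7, -22.3, 4.6] -0.177
[49.9, -13.7, 4.6] -0.177
[51.6, -4.7, 4.6] -0.177
[51.6, 4.4, 4.6] -0.177
[50.0, 13.5, 4.6] -0.177
[46.9, 22.1, 4.6] -0.177
[42.2, 30.0, 4.6] -0.177
```

Emit:
apply_moves(
  deltas=[
    [78,[42,-30,5],-0.177],
    [78,[47,-22,5],-0.177],
    [78,[50,-14,5],-0.177],
    [78,[52,-5,5],-0.177],
    [78,[52,4,5],-0.177],
  ],
  grip_force=15,
)

```text
t: 0.72
tool_pos: [0.3567, -0.3426, 0.3792]
orientation: [-2.544, -1.842, -0.0]
force: [0.5, 1.2, -0.5]
opening: 0.0781
```

Emit:
apply_moves(
  deltas=[
    [78,[50,13,5],-0.177],
    [78,[47,22,4],-0.177],
    [78,[42,30,4],-0.177],
    [78,[0,0,0],0],
    [78,[0,0,0],0],
  ],
)

```text
t: 1.35
tool_pos: [0.4415, -0.2148, 0.3665]
orientation: [-1.98, -2.439, 0.001]
force: [-0.2, 0.1, 0.5]
opening: 0.0779
```

Run:
```python
from h import *
plan(SLIM[0],SLIM[1],.028,SLIM[2])
import cv2
c=viewer.get_calibration("wrist"); im=viewer.read_camera("wrist")
def fish(X):
    p=c["R"]@X+c["t"]; r=np.hypot(p[0],p[1]); th=np.arctan2(r,p[2]); return (c["cx"]+c["fx"]*th*p[0]/r, c["cy"]+c["fy"]*th*p[1]/r)
x,y,_=SLIM;a=SLIM[2]-np.pi/2; C=np.array([x,y,.024]);ax=np.array([np.cos(a),np.sin(a),0]); pr=np.array([-ax[1],ax[0],0])
cam=-c["R"].T@c["t"]; n=np.cross(ax,cam-C);n/=np.linalg.norm(n)
Q=[C+s*.052*ax+q*.024*n for s,q in((1,1),(1,-1),(-1,-1),(-1,1))]
cv2.polylines(im,[np.int32([np.round(np.array(fish(P))*16) for P in Q])],True,(0,0,255),1,cv2.LINE_AA,4)
cv2.imwrite("pics/w1.png",im)
```

```text
t 1.35 pos [ 0.4415 -0.2148  0.3665] tilt [-0.001 -0.    -1.   ] jaw 0.20703479957882687 D [   0.3   -0.5 -171.5] turn 0.0018615272160695806 q [-5.570e-01 -1.470e-01  1.834e+00 -1.000e-03  1.455e+00 -7.640e-01] open 0.07793007456527254 F [-0.2  0.1  0.5]
[-0.2, 0.1, 57.2] -0.001
[-0.2, 0.1, 57.2] -0.001
[-0.2, 0.1, 57.2] -0.001
```

View pics/w1.png

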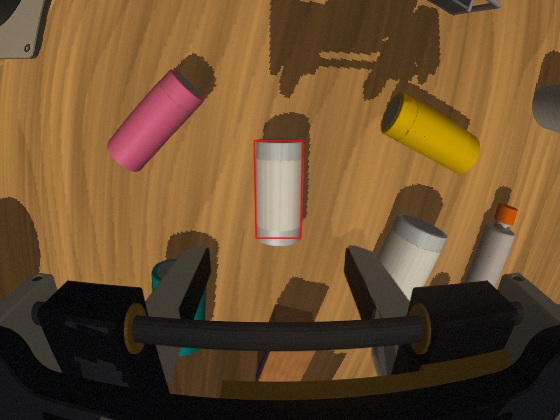

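The wrist view puts the slim can at about (279,190), inside my predicted outline and centred between the fingers. I'll descend and grip.

Emit:
apply_moves(
  deltas=[
    [78,[0,0,55],0],
    [78,[0,0,55],0],
    [78,[0,0,40],0],
    [78,[0,0,21],0],
    [78,[0,0,0],0],
  ],
)

```text
t: 2.02
tool_pos: [0.4401, -0.2154, 0.1939]
orientation: [-1.98, -2.434, 0.001]
force: [0.0, 0.1, 1.2]
opening: 0.078
```

Emit:
apply_moves(
  deltas=[
    [40,[0,0,0],0],
    [40,[0,0,0],0],
    [40,[0,0,0],0],
    [40,[0,0,0],0],
    [40,[0,0,0],0],
  ],
)

```text
t: 2.65
tool_pos: [0.4421, -0.2149, 0.1965]
orientation: [1.978, 2.439, 0.0]
force: [0.2, -0.5, 5.4]
opening: 0.0476
```

Emit:
apply_moves(
  deltas=[
    [40,[0,0,-20],0],
    [40,[0,0,-40],0],
    [40,[0,0,-55],0],
    [40,[0,0,-55],0],
    [40,[0,0,0],0],
  ],
)

```text
t: 3.28
tool_pos: [0.4429, -0.2153, 0.3709]
orientation: [1.973, 2.433, 0.002]
force: [-0.1, -0.4, -2.3]
opening: 0.0478
```

Run:
```python
from h import *
L=toworld(RACK,[.075,0,.062])[0]; print(L)
plan(L[0],L[1],.2,RACK[2])
```

```text
[0.54068861 0.25220538 0.062     ]
t 3.275 pos [ 0.4429 -0.2153  0.3709] tilt [ 0.008 -0.005 -1.   ] jaw 0.20814372287628308 D [ 97.8 467.5  -3.9] turn 1.216956277123717 q [-0.557 -0.151  1.829  0.     1.454 -0.765] open 0.04779123265310928 F [-0.1 -0.4 -2.3]
[54.7, 24.0, 0.3] -0.152
[50.4, 32.0, 0.4] -0.152
[44.9, 39.3, 0.5] -0.152
[38.5, 45.7, 0.5] -0.152
[31.1, 51.0, 0.6] -0.152
[23.0, 55.1, 0.7] -0.152
[14.4, 57.9, 0.8] -0.152
[5.5, 59.5, 0.8] -0.152
```

Emit:
apply_moves(
  deltas=[
    [40,[55,24,0],-0.152],
    [40,[50,32,0],-0.152],
    [40,[45,39,0],-0.152],
    [40,[38,46,0],-0.152],
    [40,[31,51,0],-0.152],
  ],
)

```text
t: 3.9
tool_pos: [0.5027, 0.0791, 0.3636]
orientation: [-0.924, -3.0, 0.002]
force: [0.9, 0.1, -2.1]
opening: 0.0476
```

Emit:
apply_moves(
  deltas=[
    [40,[23,55,0],-0.152],
    [40,[14,58,0],-0.152],
    [40,[5,59,0],-0.152],
    [40,[0,0,0],0],
    [40,[0,0,0],0],
  ],
)

```text
t: 4.53
tool_pos: [0.5402, 0.2516, 0.3635]
orientation: [-0.23, -3.13, 0.003]
force: [0.1, 1.1, -3.1]
opening: 0.0478
```

Run:
```python
from h import *
import cv2
L=toworld(RACK,[.075,0,.062])[0]
plan(L[0],L[1],.0632+.0244+.006,RACK[2])
c=viewer.get_calibration("wrist"); im=viewer.read_camera("wrist")
def fish(X):
    p=c["R"]@X+c["t"]; r=np.hypot(p[0],p[1]); th=np.arctan2(r,p[2]); return (c["cx"]+c["fx"]*th*p[0]/r, c["cy"]+c["fy"]*th*p[1]/r)
Q=toworld(RACK,[lane(a,b,.036) for a,b in((.146,-.077),(.146,.077),(-.146,.077),(-.146,-.077))])
cv2.polylines(im,[np.int32([np.round(np.array(fish(P))*16) for P in Q])],True,(0,0,255),1,cv2.LINE_AA,4)
cv2.imwrite("pics/w2.png",im)
```

```text
t 4.525 pos [0.5402 0.2516 0.3635] tilt [-0.003 -0.002 -1.   ] jaw 1.4240516578634694 D [   0.5    0.6 -102.9] turn 0.0010483421365306 q [ 0.35   0.143  1.55  -0.     1.452 -1.074] open 0.04775119960027791 F [ 0.1  1.1 -3.1]
[-0.4, 0.5, 51.4] -0.001
[-0.4, 0.5, 51.4] -0.001
```

View pics/w2.png

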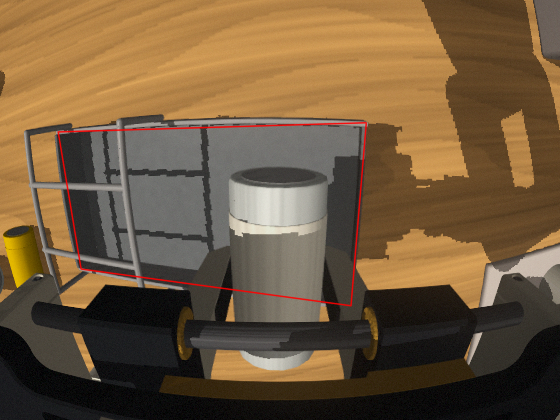

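The wrist view confirms the rack fit: its corners sit at about (60,131), (366,122), (352,305) and (79,269). The can is over the open end, so I'll lower it.

Emit:
apply_moves(
  deltas=[
    [40,[0,0,40],0],
    [40,[0,0,35],0],
    [40,[0,0,20],0],
    [40,[0,0,5],0],
    [40,[0,0,0],0],
  ],
)

```text
t: 5.2
tool_pos: [0.5412, 0.2514, 0.2666]
orientation: [0.231, 3.132, 0.001]
force: [-0.1, -0.0, -1.5]
opening: 0.0477
```

Emit:
apply_moves(
  deltas=[
    [40,[0,0,2],0],
    [40,[0,0,2],0],
    [40,[0,0,0],0],
    [40,[0,0,0],0],
  ],
)

```text
t: 5.7
tool_pos: [0.5408, 0.2517, 0.2619]
orientation: [0.23, 3.133, 0.0]
force: [0.1, 0.5, -2.0]
opening: 0.0476
```

Emit:
apply_moves(
  deltas=[
    [40,[0,0,1],0],
    [40,[0,0,0.5],0],
    [50,[0,0,0],0],
    [54,[0,0,0],0],
    [58,[0,0,0],0],
  ],
)

```text
t: 6.32
tool_pos: [0.5408, 0.2516, 0.2601]
orientation: [-0.23, -3.133, 0.0]
force: [0.4, -1.0, -0.3]
opening: 0.057
```

Emit:
apply_moves(
  deltas=[
    [60,[0,0,-3],0],
    [60,[0,0,-8],0],
    [60,[0,0,-12],0],
    [60,[0,0,-20],0],
    [60,[0,0,-40],0],
  ],
)

```text
t: 6.95
tool_pos: [0.5402, 0.2515, 0.3436]
orientation: [-0.23, -3.131, 0.002]
force: [0.7, 0.4, -0.2]
opening: 0.0602
```

Emit:
apply_moves(
  deltas=[
    [78,[0,0,-40],0],
    [78,[0,0,0],0],
    [78,[0,0,0],0],
    [78,[0,0,0],0],
    [78,[0,0,0],0],
  ],
)

```text
t: 7.58
tool_pos: [0.5405, 0.2516, 0.3819]
orientation: [-0.23, -3.131, 0.001]
force: [0.8, -0.6, -0.7]
opening: 0.0777
```

Run:
```python
from h import *
import cv2
a=viewer.read_camera("top")[165:275,70:220]; b=viewer.read_camera("side")[230:380,180:330]
a=cv2.resize(a,(450,330)); b=cv2.resize(b,(330,330)); cv2.imwrite("pics/chk.png",np.hstack([a,b]))
plan(STOUT[0],STOUT[1],.2,STOUT[2])
```

```text
t 7.675 pos [0.5406 0.2516 0.3823] tilt [-0.001 -0.001 -1.   ] jaw 1.4239446295664528 D [  59.6 -520.2  -15.3] turn -1.5197483027715564 q [ 0.35   0.132  1.527  0.     1.484 -1.074] open 0.07845815919350795 F [ 0.6 -0.   0.5]
[-15.0, -56.2, 1.7] 0.169
[-24.2, -52.9, 1.7] 0.169
[-32.8, -48.1, 1.7] 0.169
[-40.4, -41.9, 1.7] 0.169
[-46.9, -34.5, 1.7] 0.169
[-52.0, -26.1, 1.7] 0.169
[-55.6, -17.0, 1.6] 0.169
[-57.7, -7.4, 1.6] 0.169
[-58.1, 2.4, 1.6] 0.169
```

View pics/chk.png

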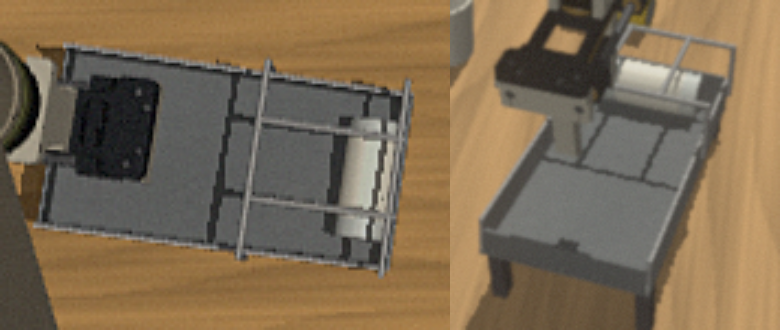

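The check view shows the slim can lying square against the front stop, at about (365,180) in the left pane. Next is the stout can.

Emit:
apply_moves(
  deltas=[
    [90,[-15,-56,2],0.169],
    [90,[-24,-53,2],0.169],
    [90,[-33,-48,2],0.169],
    [90,[-40,-42,2],0.169],
    [90,[-47,-34,2],0.169],
  ],
)

```text
t: 8.3
tool_pos: [0.5737, -0.0387, 0.373]
orientation: [-1.502, -2.759, -0.0]
force: [0.0, 0.3, 0.7]
opening: 0.09
```

Emit:
apply_moves(
  deltas=[
    [90,[-52,-26,2],0.169],
    [90,[-56,-17,1],0.169],
    [90,[-58,-7,1],0.169],
    [90,[-58,2,1],0.169],
    [90,[0,0,0],0],
  ],
)

```text
t: 8.93
tool_pos: [0.5998, -0.2726, 0.367]
orientation: [-2.333, -2.103, 0.002]
force: [-1.0, 0.3, -0.9]
opening: 0.0898
```

Emit:
apply_moves(
  deltas=[
    [90,[0,0,0],0],
    [90,[0,0,0],0],
  ],
)

```text
t: 9.18
tool_pos: [0.6006, -0.2671, 0.3682]
orientation: [-2.324, -2.113, -0.0]
force: [-0.1, 0.3, 0.2]
opening: 0.0898
```

Run:
```python
from h import *
import cv2
plan(STOUT[0],STOUT[1],.038,STOUT[2])
c=viewer.get_calibration("wrist"); im=viewer.read_camera("wrist")
def fish(X):
    p=c["R"]@X+c["t"]; r=np.hypot(p[0],p[1]); th=np.arctan2(r,p[2]); return (c["cx"]+c["fx"]*th*p[0]/r, c["cy"]+c["fy"]*th*p[1]/r)
x,y,_=STOUT;a=STOUT[2]-np.pi/2; C=np.array([x,y,.032]);ax=np.array([np.cos(a),np.sin(a),0])
cam=-c["R"].T@c["t"]; n=np.cross(ax,cam-C);n/=np.linalg.norm(n)
Q=[C+s*.052*ax+q*.032*n for s,q in((1,1),(1,-1),(-1,-1),(-1,1))]
cv2.polylines(im,[np.int32([np.round(np.array(fish(P))*16) for P in Q])],True,(0,0,255),1,cv2.LINE_AA,4)
cv2.imwrite("pics/w3.png",im)
```

```text
t 9.175 pos [ 0.6006 -0.2671  0.3682] tilt [-0.  0. -1.] jaw -0.09488656292816441 D [  -0.4   -1.5 -163.2] turn -0.0009171102769391926 q [-0.497  0.302  1.359  0.     1.481 -0.402] open 0.08976393297826411 F [-0.1  0.3  0.2]
[-0.5, -0.1, 54.4] 0.0
[-0.5, -0.1, 54.4] 0.0
[-0.5, -0.1, 54.4] 0.0
```

View pics/w3.png

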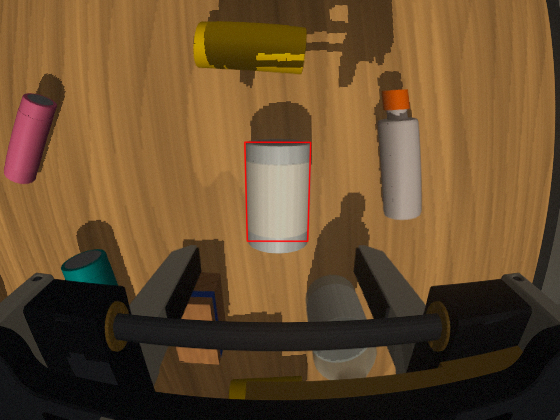

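The outline matches the stout can at about (278,195). The fingers are centred on it and clear of the pill bottle and the water bottle.

Emit:
apply_moves(
  deltas=[
    [90,[-1,0,50],0],
    [90,[0,0,50],0],
    [90,[0,0,40],0],
    [90,[0,0,22],0],
    [90,[0,0,0],0],
  ],
)

```text
t: 9.85
tool_pos: [0.5999, -0.2684, 0.2048]
orientation: [-2.323, -2.11, 0.002]
force: [0.2, 0.3, 0.1]
opening: 0.0901
```

Emit:
apply_moves(
  deltas=[
    [56,[0,0,0],0],
    [56,[0,0,0],0],
    [56,[0,0,0],0],
    [56,[0,0,0],0],
    [56,[0,0,0],0],
  ],
  grip_force=22,
)

```text
t: 10.48
tool_pos: [0.6009, -0.2698, 0.2077]
orientation: [2.325, 2.11, 0.001]
force: [-2.0, 1.1, 7.1]
opening: 0.0635
```

Emit:
apply_moves(
  deltas=[
    [56,[0,0,-20],0],
    [56,[0,0,-40],0],
    [56,[0,0,-50],0],
    [56,[0,0,-50],0],
    [56,[0,0,-10],0],
  ],
)

```text
t: 11.1
tool_pos: [0.6012, -0.2698, 0.3824]
orientation: [2.321, 2.106, 0.004]
force: [0.5, -0.5, -3.3]
opening: 0.0634
```

Run:
```python
from h import *
L=toworld(RACK,[.075,0,.062])[0]
plan(L[0],L[1],.205,RACK[2])
```

```text
t 11.1 pos [ 0.6012 -0.2698  0.3824] tilt [ 0.007 -0.004 -1.   ] jaw -0.09691757040175966 D [-60.5 522.  -10.4] turn 1.5220175704017596 q [-0.5    0.295  1.341  0.     1.497 -0.403] open 0.06339389684675291 F [ 0.5 -0.5 -3.3]
[57.1, -12.3, 0.9] -0.169
[58.3, -2.5, 0.9] -0.169
[57.9, 7.3, 1.0] -0.169
[55.9, 17.0, 1.1] -0.169
[52.2, 26.1, 1.2] -0.169
[47.1, 34.5, 1.3] -0.169
[40.6, 42.0, 1.3] -0.169
[32.9, 48.2, 1.4] -0.169
[24.4, 53.1, 1.5] -0.169
```

Emit:
apply_moves(
  deltas=[
    [56,[57,-12,0],-0.169],
    [56,[58,-2,0],-0.169],
    [56,[58,7,0],-0.169],
    [56,[56,17,0],-0.169],
    [56,[52,26,0],-0.169],
  ],
)

```text
t: 11.72
tool_pos: [0.5662, 0.0218, 0.3747]
orientation: [-1.248, -2.881, 0.001]
force: [0.5, -0.3, -3.5]
opening: 0.0633
```

Emit:
apply_moves(
  deltas=[
    [56,[47,34,0],-0.169],
    [56,[41,42,0],-0.169],
    [56,[33,48,0],-0.169],
    [56,[24,53,0],-0.169],
    [56,[0,0,0],0],
  ],
)

```text
t: 12.35
tool_pos: [0.5384, 0.2553, 0.3745]
orientation: [-0.219, -3.131, -0.0]
force: [0.4, -0.4, -3.6]
opening: 0.0633
```

Emit:
apply_moves(
  deltas=[
    [56,[0,0,0],0],
    [56,[0,0,0],0],
  ],
)

```text
t: 12.6
tool_pos: [0.5403, 0.2502, 0.3756]
orientation: [-0.234, -3.132, 0.001]
force: [-0.4, -0.7, -3.0]
opening: 0.0634
```

Run:
```python
from h import *
L=toworld(RACK,[.075,0,.062])[0]
plan(L[0],L[1],.104,RACK[2])
```

```text
t 12.6 pos [0.5403 0.2502 0.3756] tilt [-0.001 -0.001 -1.   ] jaw 1.4215461657155133 D [   0.4    2.  -104.6] turn 0.0035538342844867454 q [ 0.348  0.133  1.538 -0.     1.471 -1.074] open 0.0634150154232527 F [-0.4 -0.7 -3. ]
[-0.1, 1.0, 52.3] -0.002
[-0.1, 1.0, 52.3] -0.002
```

Emit:
apply_moves(
  deltas=[
    [56,[0,2,40],-0.003],
    [56,[0,0,35],0],
    [56,[0,0,20],0],
    [56,[0,0,5],0],
    [56,[0,0,0],0],
  ],
)

```text
t: 13.22
tool_pos: [0.5409, 0.2534, 0.2771]
orientation: [0.227, 3.132, 0.001]
force: [0.9, -0.6, -3.0]
opening: 0.063
```

Emit:
apply_moves(
  deltas=[
    [56,[0,0,1],0],
    [56,[0,0,0],0],
    [56,[0,0,0],0],
    [56,[0,0,0],0],
  ],
)

```text
t: 13.72
tool_pos: [0.5404, 0.2536, 0.2755]
orientation: [0.226, 3.133, 0.0]
force: [0.1, -0.6, -2.4]
opening: 0.0636
```

Emit:
apply_moves(
  deltas=[
    [56,[0,0,2],0],
    [56,[0,0,1],0],
    [56,[0,0,1],0],
    [56,[0,0,0],0],
    [56,[0,0,0],0],
  ],
)

```text
t: 14.35
tool_pos: [0.5404, 0.2536, 0.2726]
orientation: [0.226, 3.133, 0.0]
force: [-6.1, -1.8, 9.7]
opening: 0.0637
```

Emit:
apply_moves(
  deltas=[
    [56,[0,0,-1],0],
    [66,[0,0,0],0],
    [70,[0,0,0],0],
    [74,[0,0,0],0],
    [74,[0,0,0],0],
  ],
)

```text
t: 14.98
tool_pos: [0.5404, 0.2536, 0.2722]
orientation: [0.226, 3.133, -0.0]
force: [-0.3, -0.0, -0.2]
opening: 0.0739
```

Emit:
apply_moves(
  deltas=[
    [76,[0,0,-3],0],
    [76,[0,0,-8],0],
    [76,[0,0,-12],0],
    [76,[0,0,-20],0],
    [76,[0,0,-40],0],
  ],
)

```text
t: 15.6
tool_pos: [0.5399, 0.2534, 0.3556]
orientation: [-0.225, -3.131, 0.002]
force: [-0.1, 0.6, -0.2]
opening: 0.076
```

Emit:
apply_moves(
  deltas=[
    [76,[0,30,-40],0],
    [76,[0,40,-20],0],
    [76,[0,0,0],0],
    [76,[0,0,0],0],
    [76,[0,0,0],0],
  ],
)

```text
t: 16.23
tool_pos: [0.5503, 0.3219, 0.4145]
orientation: [-0.227, -3.132, 0.002]
force: [-0.3, -0.2, 0.1]
opening: 0.076
```

Run:
```python
from h import *
import cv2
a=viewer.read_camera("top"); b=viewer.read_camera("side")[230:380,180:330]
cv2.imwrite("pics/topend.png",a)
a=cv2.resize(a[165:275,70:220],(450,330)); b=cv2.resize(b,(330,330)); cv2.imwrite("pics/chk2.png",np.hstack([a,b]))
c=viewer.get_calibration("top")
P=toworld(RACK,[[-.1184,0,.0535],[-.0652,0,.071]])
for p,r in zip(P,(.024,.032)): print((3*(can_sil(c,p[0],p[1],RACK[2]+np.pi/2,r,p[2])-[70,165])).round().tolist())
```

```text
[[326.0, 231.0], [382.0, 238.0], [343.0, 114.0], [398.0, 121.0]]
[[251.0, 222.0], [327.0, 231.0], [269.0, 102.0], [343.0, 113.0]]
```

View pics/chk2.png

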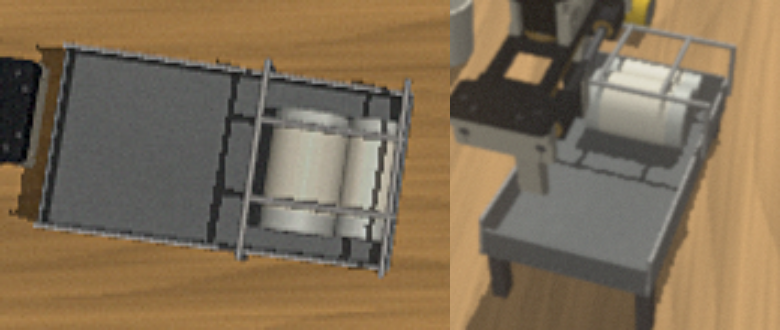

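Slim can at about (368,180) and stout can at about (303,170), touching it, both as predicted. I'll check the bystanders numerically, then hand in.

Run:
```python
from plant import order,robot
import cv2,numpy as np
a=cv2.imread("pics/top0.png").astype(int);b=cv2.imread("pics/topend.png").astype(int)
for n,(x0,x1,y0,y1) in dict(cup=(205,240,105,145),pill=(270,330,128,155),water=(355,390,145,185),carton=(348,393,212,240),yellow=(245,272,172,218)).items():
    print(n,np.abs(a-b)[y0:y1,x0:x1].mean().round(1))
print(robot.read_state()["t"],order.close_job())
```

```text
cup 8.6
pill 9.5
water 8.6
carton 7.8
yellow 8.0
the job is handed in; nothing more can be done
16.325 None
```

Both cans are in the rack in the right order, and I handed the job in at 16.3 s of the 67 s allowed. The slim can went in first, then the stout one. I set each crosswise in the open upper end, and each rolled down under the wire guard when I lifted the gripper.

- **Final position:** The last top and side pictures show the slim can square against the front stop and the stout can touching it from behind. Both match the predicted positions to within a few millimetres; the stout can sits about 3 mm to one side. The gripper had lifted clear of the rack.
- **Forces:** The highest force reading at the end of a move was about 11 N. It came when I pressed the stout can lightly onto the lane floor, with a sideways part of about 6 N that I did not explain. It disappeared when I opened the fingers.
- **Bystanders:** I compared the top pictures from the start and the end around the cup, both bottles, the carton and one yellow can. The differences were about equal everywhere (7.8 to 9.5 grey levels). I read that as noise or lighting rather than movement, but I did not measure an unchanged area to confirm it. I did not compare the other look-alike cans, but the gripper never went down near them.

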